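Lean a washed tube rack in its draining stand

TASK

Slide the draining stand's foot stop in until its edge meets the black line across the base. Then stand the washed tube rack on its short end in the stand, squarely leaning with a broad face towards the barred back: top end resting on the bars, foot on the base and right up against the stop, stop still at the line. Set it down without letting it drop, and leave the wash bottle, the beaker and the tip box where they are.

Things in the scene. Friction and masses are not known exactly. Their poses are not given: they have to be found in the camera images.
- stand: draining stand, fixed to the bench. White plastic base 260 x 200 mm, 12 mm thick, with a back of six upright steel bars (each 10 x 10 mm, 30 mm pitch across the stand, 190 mm tall above the base). Origin on the bench, under the middle of the width; the base reaches from 155 mm on the -x side of it to 105 mm on the +x side. x points from the foot stop to the barred back, y across the stand, z up. The stand always stands with its foot stop towards the robot, back away from it
- back_face (a point): point on the stand at the base's top surface (12 mm above the bench), in the plane of the bars' faces that look towards the foot stop, middle of the width; axes as the stand; bars rise 190 mm above it. 85 mm from the stand's origin along x
- line (a point): middle of the black line across the base's top surface, 139 mm before the plane of the bars; the edge of the stop that looks towards the bars belongs here; axes as the stand
- foot_stop (a joint): travel of the foot stop in m: 0 outermost (away from the bars), grows towards the bars, 0.070 when its edge is at the line, at most 0.090. Sliding it takes about 8 N, and it stays where it is left. The stop is a steel bar 190 mm across, 20 mm thick, 22 mm high above the base
- stop_face (a point): on the foot stop: lower edge of its face that looks towards the bars, middle of its width, at the base's top surface; moves with the stop; axes as the stand
- stop_post (a point): upper part of the steel finger post on the stop, moves with it: round, 18 mm in diameter, its top 79.5 mm above the bench and 19.5 mm above this point, free above the 22 mm high stop bar. It stands 78 mm to the stand's +y from the middle and 10 mm behind the stop's face
- rack_center (a point): centre of the loose grey plastic tube rack: an open grid block 200 mm long (x), 50 mm wide (y), 30 mm thick (z), square cells passing right through its thickness, 0.15 to 0.31 kg. It starts lying on a broad face on the bench, this point 15 mm up. Leaned rightly its long axis stands about 55 degrees from level. Either end may be the foot and either broad face may look at the bars
- rack_end_a (a point): centre of the rack's end face on its +x side, 100 mm from its centre; axes as the rack
- rack_end_b (a point): centre of the rack's end face on its -x side, 100 mm from its centre; axes as the rack
- rack: the tube rack as a whole; origin in the middle of the broad face it starts lying on, 15 mm below rack_center
- wash_bottle: bystander: white plastic bottle, 64 mm diameter, 170 mm high; origin under its foot
- beaker: bystander: grey plastic beaker, 80 mm diameter, 95 mm high; origin under its foot
- tip_box: bystander: grey plastic box with a white lid, 80 x 115 mm, 60 mm high; origin under its middle

How it is judged:
On the way, in this order (a step that is already met when the one before it is completed fails the run):
1. the foot stop has been slid to the line (value of joint foot_stop between 0.064 and 0.076 m and distance of rack_center from where it was at the start of the episode below 0.03 m), for 0.3 s.
2. the rack leans on the bars with its foot at the stop (((x of rack_end_a in the frame of stop_face below 0.021 m and z of rack_end_a in the frame of stop_face below 0.016 m and x of rack_end_b in the frame of back_face above -0.021 m and z of rack_end_b in the frame of back_face above 0.13 m) or (x of rack_end_b in the frame of stop_face below 0.021 m and z of rack_end_b in the frame of stop_face below 0.016 m and x of rack_end_a in the frame of back_face above -0.021 m and z of rack_end_a in the frame of back_face above 0.13 m)) and angle between the x axis of rack_center and the z axis of stand, either way round between 0.44 and 0.7 rad and angle between the y axis of rack_center and the y axis of stand, either way round below 0.15 rad and y of rack_center in the frame of stand between -0.07 and 0.07 m and value of joint foot_stop between 0.064 and 0.076 m), for 0.3 s.
At the end, for the whole second after the job is handed in: Stop edge within 6 mm of the line. Rack on its short end, 25 to 40 degrees from upright, broad face to the bars, square within 8.5 degrees, middle within 70 mm of the stand's middle; foot on the base within about 8 mm of the stop, top end within about 8 mm of the bars; at rest, let go (all of step 2 and linear speed of rack below 0.02 m/s and angular speed of rack below 0.1 rad/s); the robot touches nothing.
It fails at once if the wash bottle is shifted by more than 30 mm or tipped (distance of wash_bottle from where it was at the start of the episode above 0.03 m or angle between wash_bottle's own z axis and vertical above 0.3 rad).
It fails at once if the beaker is shifted by more than 30 mm or tipped (distance of beaker from where it was at the start of the episode above 0.03 m or angle between beaker's own z axis and vertical above 0.3 rad).
It fails at once if the tip box is shifted by more than 30 mm or tipped (distance of tip_box from where it was at the start of the episode above 0.03 m or angle between tip_box's own z axis and vertical above 0.3 rad).
It fails at once if the rack falls freely (dropped from more than about 20 mm) (linear speed of rack above 0.6 m/s and contact force between rack and the fingers below 0.05 N and contact force between rack and anything else below 0.05 N).
It also fails if it takes over 69 s, if anything falls off the work surface, if the arm or the gripper's body presses on something with over 40 N, if the wrist force passes 120 N, or if a joint passes its speed limit or range.

ROBOT

A 6-joint arm with a two-finger parallel gripper is mounted at the origin on the work surface. World frame = base frame: x ahead of the robot, y to its left, z up, the work surface at z = 0. Lengths are in m, angles in rad, forces in N, time in s.
With the tool pointing down it reaches from about 0.275 to 0.825 m from the base axis. Payload 5.2 kg.
Tool frame: the origin (TCP) lies at the very end of the fingers, on their centre line; the grasp point (between the pads) lies 19 mm behind it; z points along the fingers, y is the line along which they close (so a half turn about z gives the same grasp; the last joint's range is limited). The gripper opens to 93 mm and grips with 3 to 60 N. Pads are 15 mm wide; open, the fingers measure 128 mm over their backs; the gripper's body (75 mm by 188 mm) begins 65 mm behind the grasp point.
Start: joints at [-1.459, 0.259, 1.535, -0, 1.348, -0.203], TCP at [0.17, -0.523, 0.219] pointing down, gripper open.
Joint ranges: [-3.14, 3.14], [-0.91, 2.08], [0.19, 2.58], [-1.22, 4.36], [0.22, 2.71], [-3.12, 3.12]. Speed limits (rad/s): [2.57, 2.57, 3.14, 3.14, 3.14, 3.14].

INTERFACE

Orientations are given as a rotation vector (axis times angle).
In Python, from rig import * gives the robot as it stands.
- The arm moves only by the tool send_rows, never from a script. Its argument "motion" is a list of rows, each a list of 7 numbers: the shift along the tool's x, y, z in mm, then the turn, a rotation vector about the tool's x, y, z in rad, then the opening, from 0 (shut) to 1 (fully open). In form: [[dx, dy, dz, wx, wy, wz, hand], ...]. A call has exactly 8 rows; each row is the pose to reach, as a shift and turn from the pose commanded when the call began, along the tool's axes at that moment; what a row does not reach only later rows make up. A row lasts 1/10 s, in which the tool goes at most 50 mm and 8.59 degrees, less where a joint would pass 70% of its speed; a pose out of reach is approached as far as the arm can. A call with a gripper value outside its range is refused whole. The fingers move at their own pace and stop on an object; "force" is the grip in N (left out, the last holds). Time passes only in rows, so rows that repeat a pose let the fingers close, or fill a call up. It gives the time, the measured TCP pose, the force, the opening and the grip force at its end, in the units of the state.
- get_state(): the state, without advancing time (a new reading comes with each control period).
- get_image(name): name is "side" or "top" or "wrist"; returns the picture (420x560x3 uint8, blue, green, red); there is no depth.
- get_calibration(name): a dict with "fx", "fy", "cx", "cy" (pixels), "R" (3x3) and "t" (3): a world point X has camera coordinates R X + t; the wrist camera has in their place "T_tool_cam" (4x4, takes a point from camera to tool coordinates, whose origin is the TCP and whose axes are the flange's). Camera axes: x right, y down, z forward; pixel columns grow to the right and rows downward; lengths in m; the calibration is good to about 2 mm. A picture is of the moment at which its call begins: read the wrist's pose just before it. get_calibration takes no time and is no camera call.
- close_job(): hands the job in; it is judged then, once.
The state is a dict: "time_s": time; "q": joint angles; "joint_velocities": joint speeds; "tau": joint torques, N m; "position": TCP position; "tool_rot": TCP orientation; "wrist_force": force on the tool from outside, world axes, zero at the start; "torque": the same for the moment, N m; "grip_width": finger opening in m; "grasp_force": force on a finger pad.
Only numpy, scipy, OpenCV 4.12 (cv2) and the standard library are available. Lean on these libraries where they do the work, as an engineer would, in place of code of your own. Each camera call takes 0.05 s, during which the arm holds its last target. There are 200 camera calls.

## Working session

There is one attempt and no reset: what is moved stays moved. The work goes in short steps, Python scripts to look and compute and a tool call to move; the robot and the scene stay as the last step left them, time stands still between calls to the robot, and variables do not carry over. Pictures are saved under pics/ and viewed, at most 10 in all, crops included, and the job is handed in when it is done.

Besides the shell and the picture viewer there is one more tool, called as name(argument=value, ...), one argument or row to a line, values as JSON. send_rows: Moves the arm, as the interface text tells. Its arguments: {"type":"object","properties":{"motion":{"type":"array"},"force":{"type":"number"}},"required":["motion"]}

```bash
mkdir -p pics; ls; python3 - <<'E'
from rig import *
import cv2
print(get_state())
for n in("top","side"):
    cv2.imwrite(f"pics/{n}0.png",get_image(n)); print(n,get_calibration(n))
print(get_calibration("wrist"))
E
```

```text
pics
{'time_s': 0.0, 'q': array([-1.45883485e+00,  2.59297505e-01,  1.53607735e+00, -1.83381820e-05,
        1.34801917e+00, -2.02818233e-01]), 'joint_velocities': array([ 6.41176367e-04,  1.82245110e-03,  1.25137483e-03, -1.35228503e-03,
        5.34585820e-05,  6.34285866e-04]), 'tau': array([-4.94253491e-04, -4.37307966e+01, -2.84008276e+01,  7.17885769e-02,
        4.14069928e-02, -1.20112782e-04]), 'position': array([ 0.17022699, -0.52241054,  0.21784451]), 'tool_rot': array([-3.10098276e+00, -4.92140063e-01, -1.00382298e-04]), 'wrist_force': array([-0.17441763, -0.71477405,  0.51760278]), 'torque': array([ 0.0303051 ,  0.00893227, -0.01243182]), 'grasp_force': 0.0, 'grip_width': 0.09294715937484796}
top {'fx': 507.15650103589104, 'fy': 507.15650103589104, 'cx': 281.08887921191456, 'cy': 209.2218519489821, 'R': array([[-0.01925707, -0.99939602, -0.02892673],
       [-0.98189529,  0.02435708, -0.18785198],
       [ 0.18844309,  0.02478554, -0.9817713 ]]), 't': array([0.03550237, 0.61963755, 1.45740918])}
side {'fx': 465.439976561734, 'fy': 465.439976561734, 'cx': 284.39399451525793, 'cy': 205.4446351946051, 'R': array([[ 0.99231653, -0.12314521,  0.01196518],
       [-0.06015773, -0.56473013, -0.82308015],
       [ 0.10811547,  0.81603624, -0.56779918]]), 't': array([-0.58957015,  0.09717688,  1.49198167])}
{'fx': 353.2541937355557, 'fy': 353.2541937355557, 'cx': 277.4064213910967, 'cy': 212.711157052548, 'T_tool_cam': array([[-6.43850831e-04, -9.58638817e-01, -2.84624673e-01,
         7.99130688e-02],
       [ 9.99998127e-01, -9.76621382e-05, -1.93316659e-03,
         6.08202626e-04],
       [ 1.82541148e-03, -2.84625384e-01,  9.58637084e-01,
        -1.66406762e-01],
       [ 0.00000000e+00,  0.00000000e+00,  0.00000000e+00,
         1.00000000e+00]])}
```

View pics/top0.png

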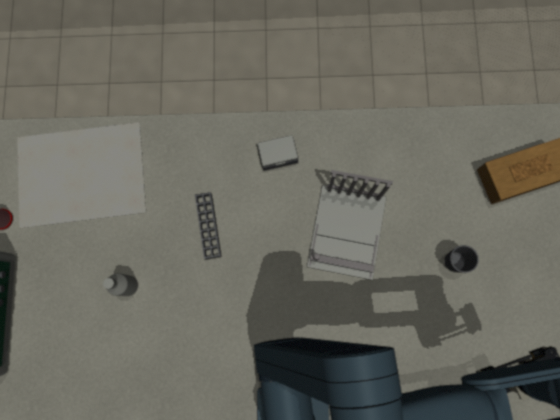

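View pics/side0.png

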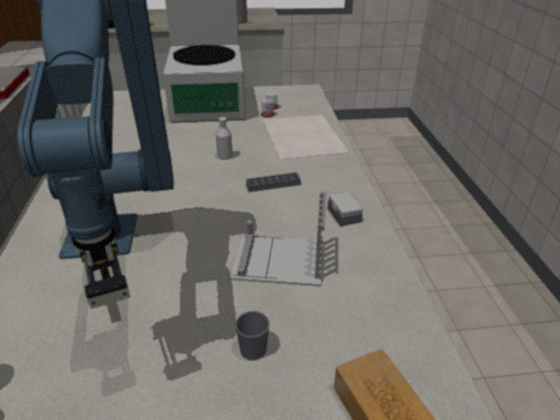

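The top view shows the rack at about (208,226), the stand from (318,170) to (388,275), the post near (314,256), the beaker at (461,259), the bottle at (122,284) and the tip box at (278,153). I'll enlarge these for corner readings.

```bash
python3 - <<'E'
import cv2,numpy as np
t=cv2.imread("pics/top0.png")
a=cv2.resize(t[180:280,180:240],None,fx=6,fy=6,interpolation=cv2.INTER_CUBIC)
b=cv2.resize(t[190:280,300:370+25][:, :],None,fx=4.5,fy=4.5,interpolation=cv2.INTER_CUBIC)
a=np.clip(a*1.6,0,255).astype('uint8')
b=cv2.resize(t[180:280,302:374],None,fx=6,fy=6,interpolation=cv2.INTER_CUBIC)
b=np.clip(b*1.4,0,255).astype('uint8')
for im in(a,b):
  for i in range(0,im.shape[1],60): cv2.line(im,(i,0),(i,6),(0,0,255),1)
  for i in range(0,600,60): cv2.line(im,(0,i),(6,i),(0,0,255),1)
cv2.imwrite("pics/c1.png",np.hstack([a,b]))
E
```

```text
(no output)
```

View pics/c1.png

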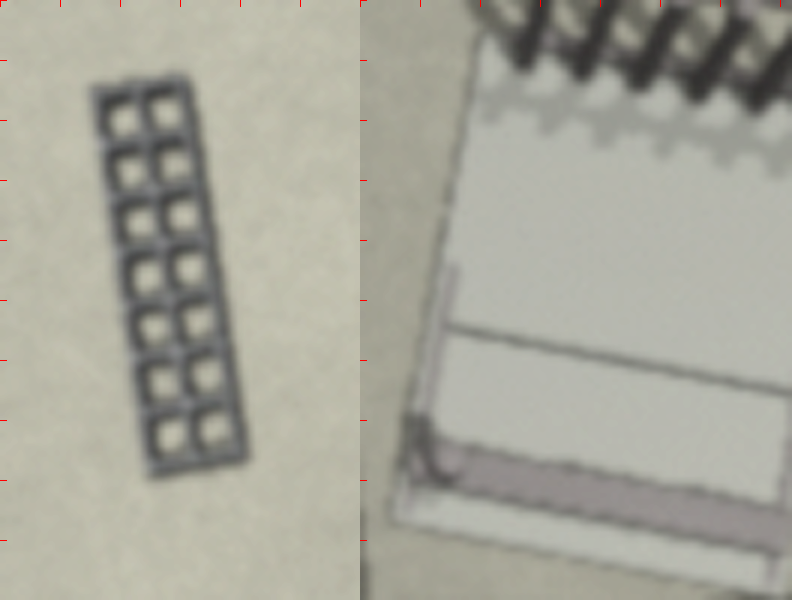

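The rack's top corners in the crop are (92,84), (188,74), (250,462) and (150,478). The line runs (88,325) to (430,392), the base's front-left corner is at (32,520), its left edge also passes (120,40), and the post foot and top are near (75,480) and (55,425).

```bash
cat >h.py <<'E'
from rig import *
import numpy as np, cv2
from scipy.spatial.transform import Rotation as Ro
def ray(c,uv,z):
    R,t=c["R"],c["t"]; o=-R.T@t
    d=R.T@np.array([(uv[0]-c["cx"])/c["fx"],(uv[1]-c["cy"])/c["fy"],1]); return o+d*(z-o[2])/d[2]
def wristcal(s):
    c=dict(get_calibration("wrist")); T=np.eye(4);T[:3,:3]=Ro.from_rotvec(s["tool_rot"]).as_matrix();T[:3,3]=s["position"]
    M=np.linalg.inv(T@c["T_tool_cam"]); c["R"]=M[:3,:3];c["t"]=M[:3,3]; return c
E
python3 - <<'E'
from h import *
c=get_calibration("top")
f=lambda u,v,ox,z:ray(c,((u+.5)/6-.5+ox,(v+.5)/6-.5+180),z)
r=np.array([f(u,v,180,.03) for u,v in((92,84),(188,74),(250,462),(150,478))]);print(r.round(4));print("rack",r.mean(0))
d=(r[0]+r[1]-r[2]-r[3])/2;print("len",np.linalg.norm(d),"w",np.linalg.norm(r[0]-r[1]),np.linalg.norm(r[2]-r[3]),"yaw",np.arctan2(d[1],d[0]))
L=f(88,325,302,.012);R=f(430,392,302,.012);C=f(32,520,302,.012);E=f(120,40,302,.012);F=f(410,592,302,.012)
print(L,R,C,E,F)
y1=np.arctan2(-(L-R)[0],(L-R)[1]);y2=np.arctan2((E-C)[1],(E-C)[0]);y3=np.arctan2(-(C-F)[0],(C-F)[1]);print("yaw",y1,y2,y3)
yaw=(y1+y2+y3)/3;X=np.array([np.cos(yaw),np.sin(yaw),0]);Y=np.array([-X[1],X[0],0])
print("C->L along x (101mm):",(L-C)@X)
O=C+.155*X-.1*Y;print("stand origin",O,"from line:",L+.054*X)
print("post pred at j=0..", O+X*(-.124-.01)+Y*.078)
for z,u,v in((.0795,55,425),(.034,75,480)): p=f(u,v,302,z)-O;print("post in stand",p@X,p@Y)
for z,u,v in((.034,450-360,440),(.034,790-360,512)): p=f(u,v,302,z)-O;print("stopface",p@X,p@Y)
for n,u,v in(("bottle",122,284),("beaker",461,259),("tip",278,153)): print(n,ray(c,(u,v),.06))
E
```

```text
[[0.6816 0.2873 0.03  ]
 [0.6855 0.2378 0.03  ]
 [0.4854 0.2053 0.03  ]
 [0.4785 0.2555 0.03  ]]
rack [0.58275601 0.24650443 0.03      ]
len 0.20413301820171248 w 0.049659262066127 0.05072811134565888 yaw 0.1583000016543313
[ 0.5504995  -0.08277092  0.012     ] [ 0.51237464 -0.25396823  0.012     ] [ 0.45232107 -0.05148306  0.012     ] [ 0.69882812 -0.10410157  0.012     ] [ 0.41250066 -0.23871082  0.012     ]
yaw -0.2191198456975508 -0.21030028099329912 -0.20956176779457472
C->L along x (101mm): 0.10257368449113874
stand origin [ 0.58267973 -0.18198831  0.012     ] from line: [ 0.60327923 -0.09418583  0.012     ]
post pred at j=0.. [ 0.468196   -0.07742505  0.012     ]
post in stand -0.11329098509250804 0.09791975746300376
post in stand -0.13323916019567703 0.08283166758817866
stopface -0.11226026159402254 0.07910418534560533
stopface -0.11551663577027495 -0.09189381537821431
bottle [0.4084129  0.49286736 0.06      ]
beaker [ 0.46000572 -0.49787731  0.06      ]
tip [0.79516403 0.02790564 0.06      ]
```

```bash
cat >>h.py <<'E'
def goto(pos,yaw,tilt=0):
    "total shift (mm, tool axes) and turn to a tool pose: x axis at yaw, tilted forward by tilt from pointing down"
    s=get_state(); R0=Ro.from_rotvec(s["tool_rot"])
    R1=Ro.from_euler('z',yaw)*Ro.from_euler('y',-tilt)*Ro.from_euler('x',np.pi)
    d=R0.inv().apply(np.array(pos)-s["position"])*1000; w=(R0.inv()*R1).as_rotvec()
    print("shift",d.round(1),"norm",np.linalg.norm(d).round(),"turn",w.round(4),"rows",np.linalg.norm(w)/.15)
E
python3 -c "
from h import *
goto([.54,-.14,.25],-.213)"
```

```text
shift [ 470.  -249.2  -31.5] norm 533.0 turn [-1.600e-03  1.000e-04  5.278e-01] rows 3.5189107678481832
```

send_rows(
  motion=[
    [30,-16,-2,0,0,0.06,1],
    [65,-34,-4,0,0,0.13,1],
    [100,-53,-7,0,0,0.2,1],
    [135,-71,-9,0,0,0.27,1],
    [170,-90,-11,0,0,0.34,1],
    [205,-108,-14,0,0,0.41,1],
    [240,-127,-16,0,0,0.47,1],
    [270,-143,-18,0,0,0.528,1],
  ],
)

```text
time_s: 0.9
position: [0.3837, -0.3016, 0.2365]
tool_rot: [-3.123, 0.337, 0.0]
wrist_force: [-0.5, -1.1, 0.3]
grip_width: 0.093
grasp_force: 0.0
```

```bash
python3 -c "
from h import *
goto([.54,-.14,.25],-.213)"
```

```text
shift [ 118.2 -191.2  -13.4] norm 225.0 turn [-0.0006  0.0003 -0.0022] rows 0.01536484610254866
```

send_rows(
  motion=[
    [15,-24,-2,0,0,0,1],
    [35,-57,-4,0,0,0,1],
    [55,-89,-6,0,0,0,1],
    [75,-121,-8,0,0,0,1],
    [95,-154,-11,0,0,0,1],
    [110,-178,-12,0,0,0,1],
    [118,-191,-13,0,0,0,1],
    [118,-191,-13,0,0,0,1],
  ],
)

```text
time_s: 1.7
position: [0.5391, -0.1405, 0.2492]
tool_rot: [-3.124, 0.33, 0.001]
wrist_force: [-0.4, -1.0, 0.0]
grip_width: 0.093
grasp_force: 0.0
```

```bash
python3 - <<'E'
from h import *
s=get_state(); im=get_image("wrist"); cv2.imwrite("pics/w1.png",im)
np.save("w1.npy",s,allow_pickle=True);print(s["position"],s["tool_rot"])
cv2.imwrite("pics/w1b.png",cv2.resize(im,(800,600),interpolation=cv2.INTER_CUBIC))
E
```

```text
[ 0.53911722 -0.14048867  0.24921256] [-3.12384413e+00  3.30277612e-01  1.06553570e-03]
```

View pics/w1b.png

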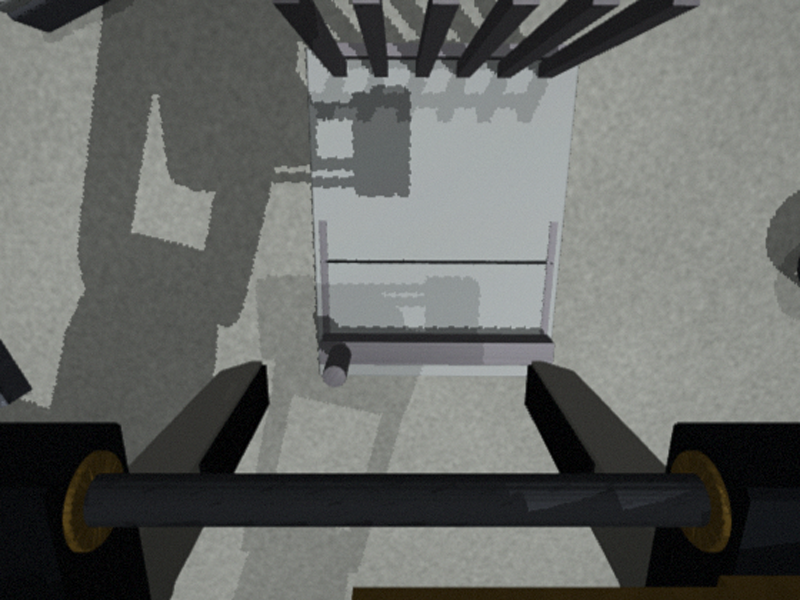

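The wrist view (800x600) shows the line from (328,261) to (549,263), the post top centre at (334,377), bar feet from about (340,76) to (547,76), the stop bar's top edge at y≈342, and its lower edge at y≈335.

```bash
python3 - <<'E'
from h import *
s=np.load("w1.npy",allow_pickle=True).item(); c=wristcal(s)
f=lambda u,v,z:ray(c,((u+.5)*.7-.5,(v+.5)*.7-.5),z)
L=f(328,261,.012);R=f(549,263,.012);T=f(334,377,.0795)
b1=f(340,76,.012);b2=f(547,76,.012)
s1=f(328,336,.012);s2=f(549,336,.012);t1=f(355,342,.034);t2=f(553,342,.034)
print("line len",np.linalg.norm(L-R),"bars",np.linalg.norm(b1-b2))
print("yaw",[np.arctan2(-(a-b)[0],(a-b)[1]) for a,b in((L,R),(b1,b2),(s1,s2),(t1,t2))])
yaw=-.213;X=np.array([np.cos(yaw),np.sin(yaw),0]);Y=np.array([-X[1],X[0],0])
M=(L+R)/2;print("line mid",M,"bars rel",[((p-M)@X,(p-M)@Y) for p in(b1,b2,s1,s2,t1,t2)])
print("post",T,(T-M)@X,(T-M)@Y)
goto(T*[1,1,0]+[0,0,.13],yaw); goto(T*[1,1,0]+[0,0,.047],yaw)
E
```

```text
line len 0.17994510238549827 bars 0.15215219415865658
yaw [np.float64(-0.22005220094965), np.float64(-0.21162669125664849), np.float64(-0.21047379481146092), np.float64(-0.21044290289095768)]
line mid [ 0.52765606 -0.17243166  0.012     ] bars rel [(np.float64(0.1391430550728066), np.float64(0.07599054918175921)), (np.float64(0.13935200694568506), np.float64(-0.07616150149915783)), (np.float64(-0.06432595429189543), np.float64(0.09238648372905021)), (np.float64(-0.06385120514151671), np.float64(-0.09554288266917611)), (np.float64(-0.06129829871104864), np.float64(0.06755594429386116)), (np.float64(-0.06088980983616696), np.float64(-0.09219081819781712))]
post [ 0.47495858 -0.07985937  0.0795    ] -0.07107571846279889 0.07934037596895824
shift [-74.7 -47.  119.3] norm 148.0 turn [0.0004 0.0012 0.0013] rows 0.01199842888942998
shift [-74.6 -47.1 202.3] norm 221.0 turn [0.0004 0.0012 0.0013] rows 0.01199842888942998
```

send_rows(
  motion=[
    [-25,-16,30,0,0,0,1],
    [-55,-34,65,0,0,0,1],
    [-74.5,-46,100,0,0,0,1],
    [-74.5,-46,130,0,0,0,1],
    [-74.5,-46,160,0,0,0,1],
    [-74.5,-46,185,0,0,0,1],
    [-74.5,-46,199,0,0,0,1],
    [-74.5,-46,201,0,0,0,1],
  ],
  force=30,
)

```text
time_s: 2.55
position: [0.4731, -0.0817, 0.047]
tool_rot: [-3.123, 0.337, 0.007]
wrist_force: [0.1, 0.3, 0.6]
grip_width: 0.093
grasp_force: 0.0
```

send_rows(
  motion=[
    [0,0,0,0,0,0,0.3],
    [0,0,0,0,0,0,0.25],
    [0,0,0,0,0,0,0.15],
    [0,0,0,0,0,0,0.1],
    [0,0,0,0,0,0,0.1],
    [0,0,0,0,0,0,0.1],
    [0,0,0,0,0,0,0.1],
    [0,0,0,0,0,0,0.1],
  ],
)

```text
time_s: 3.35
position: [0.4754, -0.0809, 0.0487]
tool_rot: [-3.124, 0.334, 0.0]
wrist_force: [0.4, 0.2, -0.3]
grip_width: 0.0341
grasp_force: 0.0
```

send_rows(
  motion=[
    [0,0,0,0,0,0,0],
    [0,0,0,0,0,0,0],
    [0,0,0,0,0,0,0],
    [0,0,0,0,0,0,0],
    [0,0,0,0,0,0,0],
    [3,0,0,0,0,0,0],
    [8,0,0,0,0,0,0],
    [14,0,0,0,0,0,0],
  ],
)

```text
time_s: 4.15
position: [0.486, -0.0825, 0.0485]
tool_rot: [-3.122, 0.333, 0.01]
wrist_force: [-7.8, 4.8, 10.0]
grip_width: 0.0171
grasp_force: 30.0
```

send_rows(
  motion=[
    [7,0,0,0,0,0,0],
    [14,0,0,0,0,0,0],
    [21,0,0,0,0,0,0],
    [28,0,0,0,0,0,0],
    [35,0,0,0,0,0,0],
    [41,0,0,0,0,0,0],
    [45,0,0,0,0,0,0],
    [47,0,0,0,0,0,0],
  ],
)

```text
time_s: 4.95
position: [0.5326, -0.0927, 0.0485]
tool_rot: [-3.122, 0.333, 0.009]
wrist_force: [-6.9, 5.0, 8.2]
grip_width: 0.0178
grasp_force: 30.0
```

send_rows(
  motion=[
    [0,0,0,0,0,0,0],
    [0,0,0,0,0,0,0],
    [0,0,0,0,0,0,0.5],
    [0,0,0,0,0,0,0.5],
    [0,0,0,0,0,0,0.5],
    [0,0,0,0,0,0,0.5],
    [0,0,0,0,0,0,0.5],
    [0,0,0,0,0,0,0.5],
  ],
)

```text
time_s: 5.75
position: [0.5351, -0.094, 0.0486]
tool_rot: [3.124, -0.334, -0.0]
wrist_force: [0.1, -0.0, 0.4]
grip_width: 0.0463
grasp_force: 0.0
```

```bash
python3 - <<'E'
from h import *
yaw=-.213;X=np.array([np.cos(yaw),np.sin(yaw),0]);print((get_state()["position"]-[.4754,-.0809,0])@X)
goto([.48,-.1,.24],-.03)
E
```

```text
0.06109796250954156
shift [ -52.6   17.6 -191.4] norm 199.0 turn [ 1.000e-04  0.000e+00 -1.832e-01] rows 1.2214914907199252
```

send_rows(
  motion=[
    [0,0,-10,0,0,0,1],
    [0,0,-35,0,0,0,1],
    [0,0,-70,0,0,0,1],
    [0,-20,-110,0,0,0,1],
    [0,-50,-150,0,0,-0.06,1],
    [0,-85,-190,0,0,-0.12,1],
    [0,-120,-230,0,0,-0.18,1],
    [0,-140,-260,0,0,-0.18,1],
  ],
)

```text
time_s: 6.55
position: [0.5646, 0.0449, 0.3117]
tool_rot: [-3.141, 0.048, -0.003]
wrist_force: [0.4, -0.1, 0.2]
grip_width: 0.093
grasp_force: 0.0
```

send_rows(
  motion=[
    [0,0,0,0,0,0,1],
    [0,0,0,0,0,0,1],
    [0,0,0,0,0,0,1],
    [0,0,0,0,0,0,1],
    [0,0,0,0,0,0,1],
    [0,0,0,0,0,0,1],
    [0,0,0,0,0,0,1],
    [0,0,0,0,0,0,1],
  ],
)

```text
time_s: 7.35
position: [0.5646, 0.0428, 0.3085]
tool_rot: [-3.141, 0.053, 0.0]
wrist_force: [0.2, 0.6, -0.2]
grip_width: 0.0931
grasp_force: 0.0
```

```bash
python3 - <<'E'
from h import *
s=get_state(); im=get_image("wrist"); np.save("w2.npy",s,allow_pickle=True);print(s["position"],s["tool_rot"])
cv2.imwrite("pics/w2b.png",cv2.resize(im,(800,600),interpolation=cv2.INTER_CUBIC))
E
```

```text
[0.56464101 0.04276421 0.30848325] [-3.14112328e+00  5.25946946e-02  4.99624913e-04]
```

View pics/w2b.png

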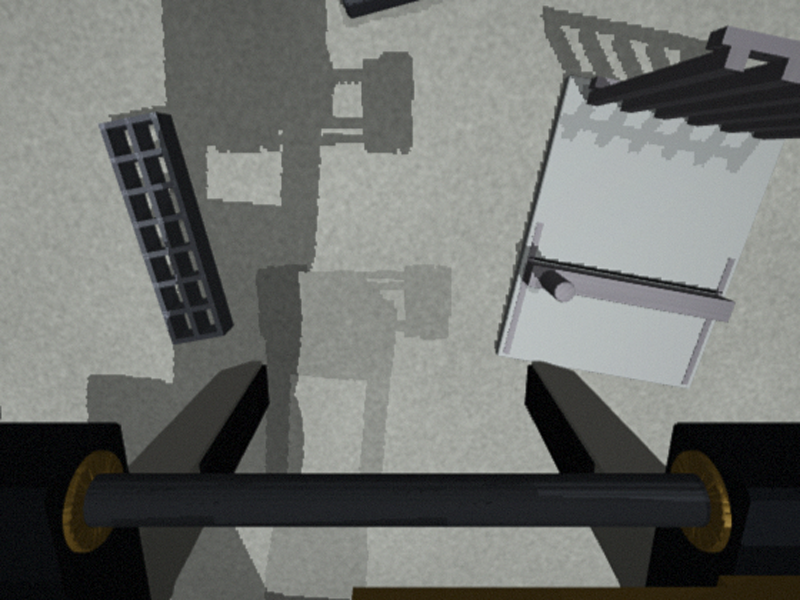

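The rack's top corners are (98,125), (157,111), (222,332) and (174,344). The stop's edge now merges with the line, and the post top is at (566,292).

```bash
python3 - <<'E'
from h import *
s=np.load("w2.npy",allow_pickle=True).item(); c=wristcal(s)
f=lambda u,v,z:ray(c,((u+.5)*.7-.5,(v+.5)*.7-.5),z)
r=np.array([f(u,v,.03) for u,v in((98,125),(157,111),(222,332),(174,344))]);print(r.mean(0))
d=(r[0]+r[1]-r[2]-r[3])/2;print("len",np.linalg.norm(d),"w",np.linalg.norm(r[0]-r[1]),np.linalg.norm(r[2]-r[3]),"yaw",np.arctan2(d[1],d[0]))
M=np.array([.52766,-.17243,.012]);yaw=-.213;X=np.array([np.cos(yaw),np.sin(yaw),0]);Y=np.array([-X[1],X[0],0])
T=f(566,292,.0795);print("post rel line",(T-M)@X,(T-M)@Y)
goto([.583,.2455,.15],.158);goto([.583,.2455,.004],.158)
E
```

```text
[0.58301157 0.24766846 0.03      ]
len 0.1977483376474519 w 0.05182470325995034 0.0480158052514729 yaw 0.15253713870810265
post rel line -0.011863232261424184 0.07837990000268606
shift [  11.6 -203.2  158.6] norm 258.0 turn [-0.      0.0002 -0.1914] rows 1.2762133840569698
shift [  11.6 -203.2  304.6] norm 366.0 turn [-0.      0.0002 -0.1914] rows 1.2762133840569698
```

send_rows(
  motion=[
    [2,-25,20,0,0,-0.03,1],
    [4,-60,45,0,0,-0.07,1],
    [6,-95,70,0,0,-0.11,1],
    [8,-130,95,0,0,-0.15,1],
    [10,-165,120,0,0,-0.19,1],
    [12,-195,145,0,0,-0.19,1],
    [12,-205,180,0,0,-0.19,1],
    [12,-205,210,0,0,-0.19,1],
  ],
)

```text
time_s: 8.2
position: [0.583, 0.2496, 0.0971]
tool_rot: [-3.131, -0.25, 0.0]
wrist_force: [-0.2, -0.4, -0.0]
grip_width: 0.0928
grasp_force: 0.0
```

```bash
python3 -c "
from h import *
goto([.583,.247,.004],.155)"
```

```text
shift [-0.4  2.6 93. ] norm 93.0 turn [-0.0005  0.      0.0045] rows 0.029853517884969594
```

send_rows(
  motion=[
    [0,1,25,0,0,0,1],
    [0,1,50,0,0,0,1],
    [0,1,70,0,0,0,1],
    [0,1,83,0,0,0,1],
    [0,1,90,0,0,0,1],
    [0,1,92,0,0,0,1],
    [0,1,92.5,0,0,0,0.6],
    [0,1,92.5,0,0,0,0.3],
  ],
  force=35,
)

```text
time_s: 9.0
position: [0.5844, 0.2466, 0.0072]
tool_rot: [-3.132, -0.246, -0.003]
wrist_force: [-0.4, 0.5, -0.1]
grip_width: 0.0816
grasp_force: 0.0
```

send_rows(
  motion=[
    [0,0,0,0,0,0,0],
    [0,0,0,0,0,0,0],
    [0,0,0,0,0,0,0],
    [0,0,0,0,0,0,0],
    [0,0,0,0,0,0,0],
    [0,0,0,0,0,0,0],
    [0,0,0,0,0,0,0],
    [0,0,0,0,0,0,0],
  ],
)

```text
time_s: 9.8
position: [0.5837, 0.2467, 0.0064]
tool_rot: [-3.132, -0.246, -0.001]
wrist_force: [-0.3, 2.2, 2.5]
grip_width: 0.0497
grasp_force: 35.0
```

send_rows(
  motion=[
    [0,0,-8,0,0,0,0],
    [0,0,-25,0,0,0,0],
    [0,0,-50,0,0,0,0],
    [0,0,-80,0,0,0,0],
    [0,0,-115,0,0,0,0],
    [0,0,-150,0,0,0,0],
    [0,0,-180,0,0,0,0],
    [0,0,-190,0,0,0,0],
  ],
)

```text
time_s: 10.6
position: [0.5851, 0.2465, 0.1999]
tool_rot: [-3.132, -0.246, -0.009]
wrist_force: [0.2, 0.8, -2.1]
grip_width: 0.0494
grasp_force: 35.0
```

```bash
cat >>h.py <<'E'
M=np.array([.52766,-.17243,.012]);YAW=-.213;X=np.array([np.cos(YAW),np.sin(YAW),0]);Y=np.array([-X[1],X[0],0])
def tcp(cx,cz,tilt,off=.0086,cy=0):
    return M*[1,1,0]+X*(cx+off*np.sin(tilt))+Y*cy+np.array([0,0,cz-off*np.cos(tilt)])
E
python3 - <<'E'
from h import *
t=np.deg2rad(55);p=tcp(.060,.21,t);print(p);goto(p,YAW,t)
E
```

```text
[ 0.59318957 -0.18660279  0.20506724]
shift [-59.6 429.1  -5.5] norm 433.0 turn [-0.1782  0.9431  0.3402] rows 6.78869332084915
```

send_rows(
  motion=[
    [-2,15,-2,-0.01,0.05,0.02,0],
    [-5,40,-5,-0.02,0.11,0.04,0],
    [-9,70,-10,-0.035,0.18,0.065,0],
    [-14,105,-15,-0.05,0.25,0.09,0],
    [-19,140,-20,-0.065,0.33,0.12,0],
    [-24,175,-25,-0.075,0.4,0.145,0],
    [-29,210,-30,-0.09,0.47,0.17,0],
    [-33,240,-35,-0.09,0.47,0.17,0],
  ],
)

```text
time_s: 11.4
position: [0.5845, 0.0036, 0.2279]
tool_rot: [3.004, -0.025, 0.72]
wrist_force: [0.1, 0.2, -2.2]
grip_width: 0.0498
grasp_force: 35.0
```

```bash
python3 - <<'E'
from h import *
t=np.deg2rad(55);p=tcp(.060,.21,t);goto(p,YAW,t)
E
```

```text
shift [ -1.9 188.6  34.6] norm 192.0 turn [-0.0868  0.4831  0.1718] rows 3.46718789810168
```

send_rows(
  motion=[
    [0,30,3,-0.012,0.07,0.025,0],
    [-1,65,8,-0.025,0.14,0.05,0],
    [-1,100,14,-0.038,0.21,0.075,0],
    [-2,130,20,-0.05,0.28,0.1,0],
    [-2,155,26,-0.063,0.35,0.125,0],
    [-2,175,31,-0.075,0.42,0.15,0],
    [-2,187,34,-0.087,0.483,0.172,0],
    [-2,188.5,34.5,-0.087,0.483,0.172,0],
  ],
)

```text
time_s: 12.2
position: [0.5989, -0.1588, 0.207]
tool_rot: [2.763, -0.24, 1.345]
wrist_force: [0.2, 0.0, -2.3]
grip_width: 0.0494
grasp_force: 35.0
```

send_rows(
  motion=[
    [0,0,0,0,0,0,0],
    [0,0,0,0,0,0,0],
    [0,0,0,0,0,0,0],
    [0,0,0,0,0,0,0],
    [0,0,0,0,0,0,0],
    [0,0,0,0,0,0,0],
    [0,0,0,0,0,0,0],
    [0,0,0,0,0,0,0],
  ],
)

```text
time_s: 13.0
position: [0.6003, -0.1584, 0.2092]
tool_rot: [2.762, -0.237, 1.348]
wrist_force: [0.2, -0.3, -3.4]
grip_width: 0.0499
grasp_force: 35.0
```

```bash
python3 - <<'E'
from h import *
t=np.deg2rad(55);goto(tcp(.060,.21,t),YAW,t)
t=np.deg2rad(56);goto(tcp(.066,.115,t),YAW,t)
cv2.imwrite("pics/s3.png",cv2.resize(get_image("side")[150:310,180:380],(800,640))[:600])
E
```

```text
shift [-4.4 29.1  0.4] norm 29.0 turn [-0.0477  0.0535  0.0174] rows 0.4913902400264924
shift [-75.3  30.7  63.6] norm 103.0 turn [-0.0478  0.0709  0.017 ] rows 0.5813502142424948
```

View pics/s3.png

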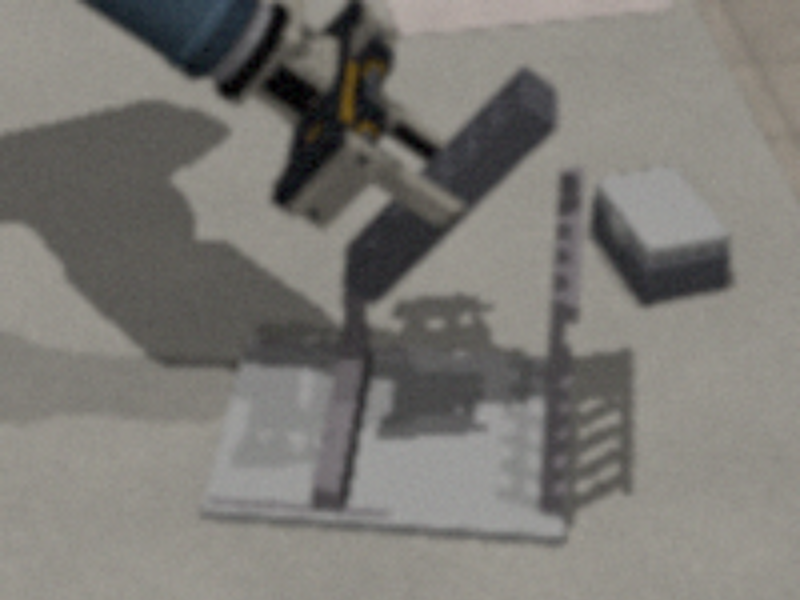

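send_rows(
  motion=[
    [-1,5,0,-0.01,0.01,0.003,0],
    [-2,12,0,-0.02,0.02,0.007,0],
    [-3,20,0,-0.03,0.04,0.012,0],
    [-4,26,0,-0.04,0.05,0.017,0],
    [-4,29,0,-0.048,0.06,0.017,0],
    [-4,29,0,-0.048,0.06,0.017,0],
    [-4,29,0,-0.048,0.06,0.017,0],
    [-4,29,0,-0.048,0.06,0.017,0],
  ],
)

```text
time_s: 13.85
position: [0.5932, -0.1866, 0.2057]
tool_rot: [2.682, -0.287, 1.407]
wrist_force: [1.5, -0.3, -1.7]
grip_width: 0.0499
grasp_force: 35.0
```

```bash
python3 - <<'E'
from h import *
t=np.deg2rad(55);goto(tcp(.060,.21,t),YAW,t)
t=np.deg2rad(57);goto(tcp(.069,.125,t),YAW,t);goto(tcp(.069,.104,t),YAW,t)
E
```

```text
shift [-0.5 -0.   0.3] norm 1.0 turn [ 0.0003 -0.0065  0.0002] rows 0.04343446080126474
shift [-65.   -0.1  56. ] norm 86.0 turn [0.0003 0.0284 0.0003] rows 0.1893647968483263
shift [-82.3  -0.1  68. ] norm 107.0 turn [0.0003 0.0284 0.0003] rows 0.1893647968483263
```

send_rows(
  motion=[
    [-5,0,5,0,0.01,0,0],
    [-15,0,14,0,0.02,0,0],
    [-27,0,24,0,0.028,0,0],
    [-39,0,34,0,0.028,0,0],
    [-50,0,43,0,0.028,0,0],
    [-58,0,50,0,0.028,0,0],
    [-63,0,54,0,0.028,0,0],
    [-65,0,56,0,0.028,0,0],
  ],
)

```text
time_s: 14.65
position: [0.6021, -0.1885, 0.1195]
tool_rot: [2.661, -0.285, 1.443]
wrist_force: [0.2, -0.2, -2.1]
grip_width: 0.0498
grasp_force: 35.0
```

```bash
python3 - <<'E'
from h import *
t=np.deg2rad(57);goto(tcp(.069,.104,t),YAW,t)
im=get_image("side")[195:295,220:345]; cv2.imwrite("pics/s4.png",cv2.resize(im,(750,600),interpolation=cv2.INTER_CUBIC))
t=np.deg2rad(57)
c=get_calibration("side")
for n,a,b in(("footstop",-.1,.015),("footbar",-.1,-.015),("topbar",.1,-.015),("topstop",.1,.015)):
    C=M*[1,1,0]+X*.069+[0,0,.125]
    p=C+a*(X*np.cos(t)+np.array([0,0,np.sin(t)]))+b*(-X*np.sin(t)+np.array([0,0,np.cos(t)]))-Y*.025
    q=c["R"]@p+c["t"]; print(n,(c["fx"]*q[0]/q[2]+c["cx"]-220)*6,(c["fy"]*q[1]/q[2]+c["cy"]-195)*6)
E
```

```text
shift [-16.9   0.   11.1] norm 20.0 turn [-0.      0.0014 -0.0003] rows 0.009389251889642642
footstop 295.1145349471511 342.95395982949333
footbar 346.4016337117729 371.9782283823296
topbar 587.1299132436598 106.78277750460626
topstop 533.1149541098057 73.78931677328677
```

View pics/s4.png

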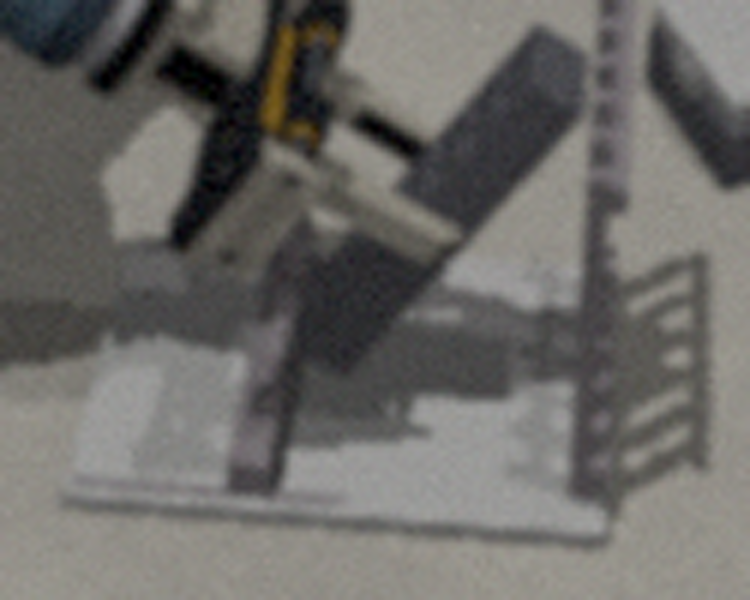

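The rack's near foot corner is at (350,372) and its top corner at (585,105). Both match the prediction to about 1 mm, so I lower it slowly.

send_rows(
  motion=[
    [-3,0,2,0,0,0,0],
    [-6,0,4,0,0,0,0],
    [-9,0,6,0,0,0,0],
    [-11,0,7.2,0,0,0,0],
    [-13,0,8.5,0,0,0,0],
    [-14,0,9.2,0,0,0,0],
    [-15,0,9.9,0,0,0,0],
    [-15,0,9.9,0,0,0,0],
  ],
)

```text
time_s: 15.5
position: [0.6021, -0.1886, 0.102]
tool_rot: [2.66, -0.285, 1.443]
wrist_force: [0.7, -0.3, -2.1]
grip_width: 0.0495
grasp_force: 35.0
```

send_rows(
  motion=[
    [-0.4,0,0.3,0,0,0,0],
    [-0.8,0,0.5,0,0,0,0],
    [-1.2,0,0.8,0,0,0,0],
    [-1.6,0,1.1,0,0,0,0],
    [-1.6,0,1.1,0,0,0,0],
    [-1.6,0,1.1,0,0,0,0],
    [-1.6,0,1.1,0,0,0,0],
    [-1.6,0,1.1,0,0,0,0],
  ],
)

```text
time_s: 16.3
position: [0.6024, -0.1888, 0.1007]
tool_rot: [2.659, -0.284, 1.445]
wrist_force: [0.0, 1.2, 2.1]
grip_width: 0.0495
grasp_force: 35.0
```

```bash
python3 - <<'E'
from h import *
t=np.deg2rad(57);goto(tcp(.069,.104,t),YAW,t)
t=np.deg2rad(55);goto(tcp(.069,.1025,t),YAW,t)
E
```

```text
shift [-1.3 -0.2  0.5] norm 1.0 turn [ 0.0004 -0.0005  0.0002] rows 0.004268207563422297
shift [-2.8 -0.2  1.3] norm 3.0 turn [ 0.0004 -0.0354  0.0002] rows 0.2357453583851176
```

send_rows(
  motion=[
    [-0.4,0,0.2,0,-0.006,0,0],
    [-0.8,0,0.4,0,-0.012,0,0],
    [-1.2,0,0.5,0,-0.018,0,0],
    [-1.5,0,0.7,0,-0.024,0,0],
    [-1.8,0,0.9,0,-0.03,0,0],
    [-2,0,1,0,-0.033,0,0],
    [-2,0,1,0,-0.033,0,0],
    [-2,0,1,0,-0.033,0,0],
  ],
)

```text
time_s: 17.1
position: [0.6028, -0.1891, 0.0991]
tool_rot: [2.684, -0.287, 1.404]
wrist_force: [5.1, -1.3, 5.4]
grip_width: 0.0498
grasp_force: 35.0
```

```bash
python3 - <<'E'
from h import *
s=get_state();print(s["wrist_force"],s["torque"],s["position"]);t=np.deg2rad(55);goto(tcp(.069,.1025,t),YAW,t)
E
```

```text
[ 5.13553452 -1.25597608  5.41324238] [-0.21330281 -0.99038728 -0.01347358] [ 0.6027642  -0.18909582  0.09914577]
shift [-1.8 -0.4  0.2] norm 2.0 turn [ 0.0006 -0.0041  0.0005] rows 0.027953008891010035
```

The upward and +x forces show the foot on the base and against the stop. Releasing.

send_rows(
  motion=[
    [0,0,0,0,0,0,0.6],
    [0,0,0,0,0,0,0.7],
    [0,0,0,0,0,0,0.8],
    [0,0,0,0,0,0,0.9],
    [0,0,0,0,0,0,0.9],
    [0,0,0,0,0,0,0.9],
    [0,0,0,0,0,0,0.9],
    [0,0,0,0,0,0,0.9],
  ],
)

```text
time_s: 17.9
position: [0.6019, -0.1886, 0.098]
tool_rot: [2.686, -0.287, 1.401]
wrist_force: [0.2, 0.8, -0.7]
grip_width: 0.0835
grasp_force: 0.0
```

send_rows(
  motion=[
    [0,0,-5,0,0,0,0.9],
    [0,0,-15,0,0,0,0.9],
    [0,0,-30,0,0,0,0.9],
    [0,0,-50,0,0,0,0.9],
    [0,0,-75,0,0,0,0.9],
    [0,0,-100,0,0,0,0.9],
    [0,0,-115,0,0,0,0.9],
    [0,0,-120,0,0,0,0.9],
  ],
)

```text
time_s: 18.7
position: [0.5043, -0.1672, 0.1677]
tool_rot: [2.684, -0.287, 1.401]
wrist_force: [-0.1, 0.1, -0.4]
grip_width: 0.0835
grasp_force: 0.0
```

```bash
python3 - <<'E'
from h import *
im=get_image("side")[195:295,220:345]; a=cv2.resize(im,(750,600),interpolation=cv2.INTER_CUBIC); cv2.imwrite("pics/s5.png",a)
c=get_calibration("side");t=np.deg2rad(55)
for n,a,b in(("footstop",-.1,.015),("footbar",-.1,-.015),("topbar",.1,-.015),("topstop",.1,.015)):
    C=M*[1,1,0]+X*.069+[0,0,.1025]
    p=C+a*(X*np.cos(t)+np.array([0,0,np.sin(t)]))+b*(-X*np.sin(t)+np.array([0,0,np.cos(t)]))-Y*.025
    q=c["R"]@p+c["t"]; print(n,(c["fx"]*q[0]/q[2]+c["cx"]-220)*6,(c["fy"]*q[1]/q[2]+c["cy"]-195)*6)
s=get_state();print(s["position"],s["tool_rot"]);np.save("w5.npy",s,allow_pickle=True)
cv2.imwrite("pics/w5.png",cv2.resize(get_image("wrist"),(800,600),interpolation=cv2.INTER_CUBIC))
E
```

```text
footstop 290.1206286116145 373.97879772705016
footbar 339.8198074363321 403.8317618564879
topbar 589.9455668323106 151.37922737497303
topstop 537.9079609904147 117.54559978616106
[ 0.50440531 -0.1672397   0.16779242] [ 2.68391052 -0.2871256   1.40106369]
```

View pics/s5.png

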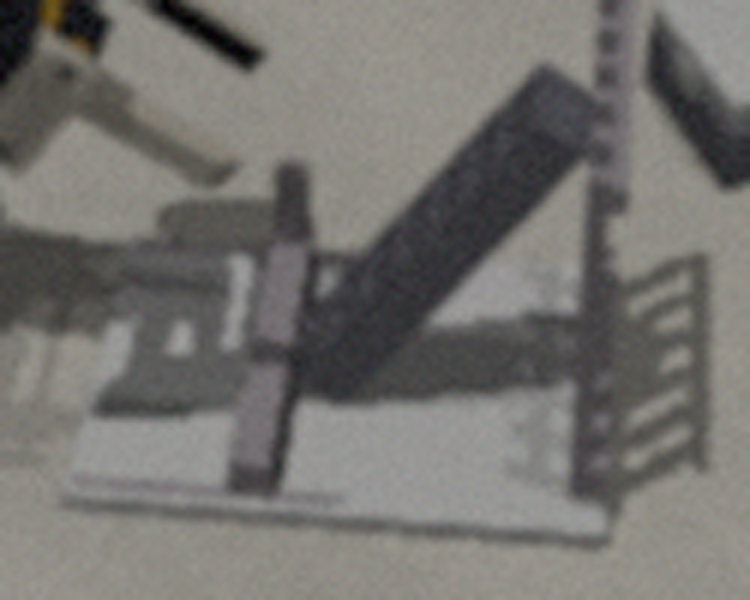

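View pics/w5.png

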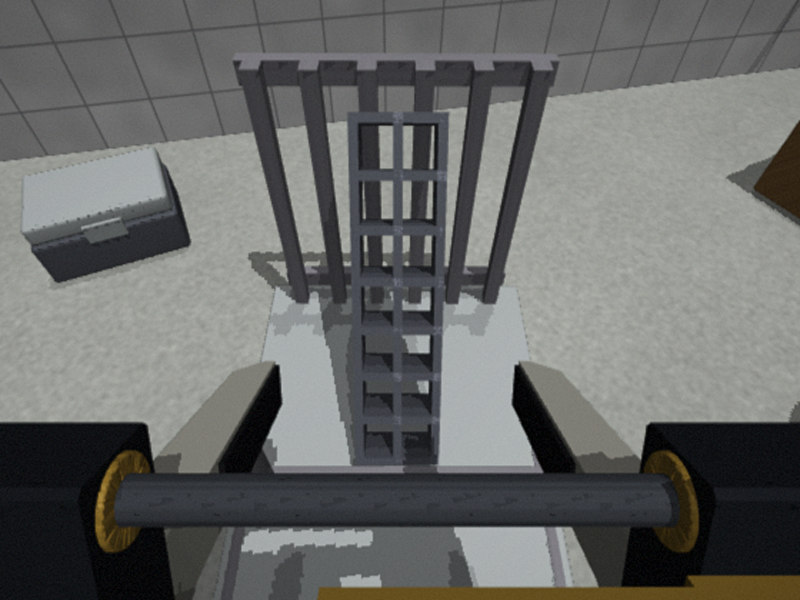

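The rack leans squarely in the middle: foot at the stop (near corner (345,400)), top on the bars (590,150). Before handing in, I check that the stop's near end has not shifted since the lowering.

```bash
python3 - <<'E'
from h import *
a,b=[cv2.imread(f"pics/{n}.png",0) for n in("s4","s5")]
t=a[410:510,220:300]; r=cv2.matchTemplate(b[390:530,200:320],t,cv2.TM_CCOEFF_NORMED); _,m,_,l=cv2.minMaxLoc(r); print(m,l[0]-20,l[1]-20,"px (about 2.15 px/mm)")
s=get_state();print(s["time_s"],s["wrist_force"])
E
```

```text
0.9045241475105286 -1 0 px (about 2.15 px/mm)
18.8 [-0.16581932  0.15337416  0.14557021]
```

```bash
python3 -c "
from rig import *
print(close_job())"
```

```text
the job is handed in; nothing more can be done
None
```

I've handed the job in; it returned no verdict. By my last measurements the foot stop is within about 3 mm of the line, and in the last pictures the rack leans squarely on the bars with its foot against the stop; I let go without a drop and never touched the bystanders.

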